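# Drop the kickstand of a slide-viewing panel and hold the panel upright

### The job

The slide-viewing panel is leaning back on its rubber rest. While it still leans there, flip its red kickstand down past the click-over point until it is fully down; then take the panel by the blue handle bar on top, swing it upright, and finish while still holding it there by the handle, plumb and still, with the kickstand fully down and its foot clear of the base plate. Leave everything else on the bench where it stands.

Things in the scene. Friction and masses are not known exactly. Their poses are not given: they have to be found in the camera images.
- dock: Fixed grey base plate, 240 x 320 x 12 mm (x, y, z). At yaw 0 its x points away from the robot and its y to the robot's left; all below turns with it. The panel's hinge line runs along its y, 35 mm above the bench over the origin (underside). It reaches from x -100 to +140 mm and y -160 to +160 mm. The panel leans towards its +x side; the kickstand swings on its -x side.
- panel (a joint): Lean of the panel about its hinge line (along the dock's y): 0 = upright (plumb), positive = leaning back towards the dock's +x. It starts leaning on the rubber rest at about 0.35 to 0.42. The hinge is free (no friction): let go upright it falls back on the rest. With the kickstand down, its foot would meet the base plate at about -0.17.
- hinge (a point): Middle of the panel's hinge line. The panel is an aluminium plate 12 mm thick and 180 mm wide whose upper edge is 160 mm from the hinge line, about 0.6 kg, with three glass slides clipped to a white lit face on its -x side and a black box (100 mm wide, standing out 22 mm, from 104 to 140 mm off the hinge line) on its +x side.
- handle (a point): Centre of the blue handle bar on top of the panel: a round bar of 14 mm diameter along the dock's y, 120 mm long between two steel posts of 10 mm diameter, 200 mm from the hinge line; the gap between bar and the panel's upper edge is 33 mm. Being round, it can turn between the fingers. When upright it stands 235 mm above the bench straight over the hinge.
- kickstand (a joint): Angle of the kickstand about its hub (axis along the dock's y), relative to the panel: 0 = stowed, pointing 10 degrees above the panel's own -x direction; grows as the foot swings down; 1.22 = fully down, at its stop. An over-centre spring pushes it to 0 below about 0.6 and to 1.22 above; it takes up to about 1.5 N at the foot, and snaps the rest of the way by itself.
- kick_foot (a point): Centre of the kickstand's black rubber foot: a cylinder of 18 mm diameter and 36 mm length along the dock's y, at the end of the red leg (10 mm bar), 93.5 mm from the hub. It can be pushed down from above.
- kick_hub (a point): Centre of the kickstand's hub, on the panel 75 mm from the hinge line, 115 mm towards the dock's -y from the middle (25 mm outside the panel's side edge). The small brass over-centre spring sits 17 mm farther out, behind the hub.
- rest: Fixed rubber rest bar (16 mm diameter, 90 mm long along y, centre 83 mm above its foot, which stands on the base plate) on two steel posts, on the dock's +x side: what the panel leans on at first. Origin under its bar, at the foot.
- objective: Loose brass microscope objective, 26 mm diameter, 45 mm tall, standing on the base plate. Leave alone. Origin at its underside.
- oil_bottle: Loose amber immersion-oil bottle, 28 mm diameter, 60 mm tall, standing on the base plate. Leave alone. Origin at its underside.
- beaker: Loose glass beaker, 68 mm diameter, 90 mm tall. Leave alone. Origin at its underside.
- stain_bottle: Loose white bottle with red cap, 56 mm diameter, 130 mm tall. Leave alone. Origin at its underside.
- slide_box: Loose blue slide box, 100 x 170 x 35 mm. Leave alone. Origin at the centre of its underside.
- petri: Loose clear Petri dish, 92 mm diameter, 18 mm tall. Leave alone. Origin at its underside.
- brush: Loose cleaning brush, 160 mm long, lying. Leave alone. Origin on its underside.

How it is judged:
By the outcome, as a careful person would: the job done as asked, in the order asked, and still so for the second after the job is handed in, while the arm keeps its last pose, push and grip.
It also fails if it takes over 45 s, if anything falls off the work surface, if the arm or the gripper's body presses on something with over 40 N, if the wrist force passes 120 N, or if a joint passes its speed limit or range.

### The arm

A 6-joint arm with a two-finger parallel gripper is mounted at the origin on the work surface. World frame = base frame: x ahead of the robot, y to its left, z up, the work surface at z = 0. Lengths are in m, angles in degrees, forces in N, time in s.
With the tool pointing down it reaches from about 0.375 to 0.75 m from the base axis. Payload 9 kg.
Tool frame: the origin (TCP) lies where the fingers leave the gripper's body, on its centre line; the fingertips stand 73 mm ahead of it and the grasp point (between the pads) lies 54 mm ahead of it (robot.tip_reach is the distance from the TCP to the fingertips, in m); z points along the fingers, y is the direction in which the jaws open and shut (so a half turn about z gives the same grasp; the last joint's range is limited). The gripper opens to 85 mm and grips with 20 to 120 N. Pads are 22 mm wide; open, the fingers measure 114 mm over their backs; the gripper's body (76 mm by 85 mm) begins 54 mm behind the grasp point. The pads swing forward as they close: fully open they stand 13 mm farther back than shut.
Start: joints at [61.897, 5.964, 5.575, 89.605, 0, 77.527], TCP at [0.162, 0.578, 0.304] pointing down, gripper open.
Joint ranges: [-171.21, 171.21], [-48.23, 106.86], [-62.78, 66.21], [-105.2, 120.99], [-86.42, 89.51], [-180, 180]. Speed limits (degrees/s): [127.2, 127.2, 147.25, 180, 180, 180].

### API

Orientations are given as [roll, pitch, yaw] about the fixed x, y, z axes, in that order (R = Rz(yaw) Ry(pitch) Rx(roll)).
In Python, from plant import robot gives the robot as it stands. Calls block until the motion is done:
- robot.move_pose(position, orientation): joint-space move of the TCP to a pose.
- robot.line_to(position, vel=0.15, rotation=None, guard=None): straight line of the TCP; rotation=None keeps the orientation; vel is the mean speed in m/s. With guard (N) it stops when the force on the tool has changed by that much, and returns True; else False.
- robot.goto_joints(angles): joint-space move.
- robot.set_gripper(opening): finger opening in m; the grip force is fixed at half the most; returns when the fingers have stopped.
- robot.pause(seconds).
- robot.ik(position, orientation): joint angles nearest the present ones, or None.
- robot.observe(): the state.
- robot.grab_frame(name): name is "scene" or "side" or "wrist"; returns the picture (400x640x3 uint8, blue, green, red); there is no depth.
- robot.get_calibration(name): a dict with "vertical_fov" (degrees; the focal length in pixels is half the picture's height over the tangent of half this angle, whatever the lens; pixels are square), "cx", "cy" (the principal point, pixels), "rvec" (rotation vector, rad) and "tvec" (3), from world to camera coordinates, as OpenCV has them. Camera axes: x right, y down, z forward; pixel columns grow to the right and rows downward; lengths in m; the calibration is good to about 2 mm. The wrist camera is an equidistant fisheye: a pixel r from the principal point sees the ray r / f radians off the axis. A picture is of the moment at which its call begins: read the wrist's pose just before it. get_calibration takes no time and is no camera call; for the wrist camera it gives the pose at the moment of the call.
A pose or a line that the arm cannot do raises robot.IKError and nothing moves.
- robot.job_done(): hands the job in, once; it reports no verdict.
The state is a dict: "time": time; "q": joint angles; "qvel": joint speeds; "joint_torque": joint torques, N m; "tool_pos": TCP position; "tcp_rot": TCP orientation; "ft_force": force on the tool from outside, world axes, zero at the start; "torque": the same for the moment, N m; "gripper_width": finger opening in m.
Only numpy, scipy, OpenCV 4.12 (cv2) and the standard library are available. Lean on these libraries where they do the work, as an engineer would, in place of code of your own. Each camera call takes 0.05 s, during which the arm holds its last target. There are 200 camera calls.

## Working session

There is one attempt and no reset: what is moved stays moved. The work goes in short steps, each a Python script; the robot and the scene stay as the last script left them, time stands still between calls to the robot, and variables do not carry over. Pictures are saved under pics/ and viewed, about 8 in all and at most 12, crops included, and the job is handed in when it is done.

```bash
mkdir -p pics; ls
python3 - <<'E'
from plant import robot
import cv2
for n in ("scene","side"):
    cv2.imwrite(f"pics/{n}0.png",robot.grab_frame(n)); print(n,robot.get_calibration(n))
print(robot.observe())
E
```

```text
pics
scene {'vertical_fov': 49.97090049485027, 'cx': 315.54976121969764, 'cy': 186.4986620206348, 'rvec': array([ 0.64381709,  2.61497112, -1.19366085]), 'tvec': array([ 0.44275459, -0.04124706,  1.44740233])}
side {'vertical_fov': 50.46041385944743, 'cx': 316.2736564721735, 'cy': 201.68446140623837, 'rvec': array([ 2.30717789, -0.61135921,  0.24662013]), 'tvec': array([-0.4325929 ,  0.27764514,  1.41525171])}
{'time': 0.1, 'q': array([ 6.18963925e+01,  5.99550274e+00,  5.53239518e+00,  8.96046193e+01,
       -1.80933517e-03,  7.75263119e+01]), 'qvel': array([-0.02508784, -0.07551908,  0.24591909, -0.04354754, -0.11692991,
       -0.0468897 ]), 'joint_torque': array([ 8.25905940e-03, -5.58206463e+01,  5.04720855e+01,  1.30955677e-02,
       -1.01439548e-04,  1.00223292e-05]), 'tool_pos': array([0.16155439, 0.57762303, 0.30320536]), 'tcp_rot': array([-1.79933481e+02, -1.28617894e-02,  1.64370074e+02]), 'ft_force': array([ 0.40280208, -0.73008266,  0.0420581 ]), 'torque': array([ 0.04587865, -0.02402599,  0.03135419]), 'gripper_width': 0.085365946182287}
```

View pics/scene0.png

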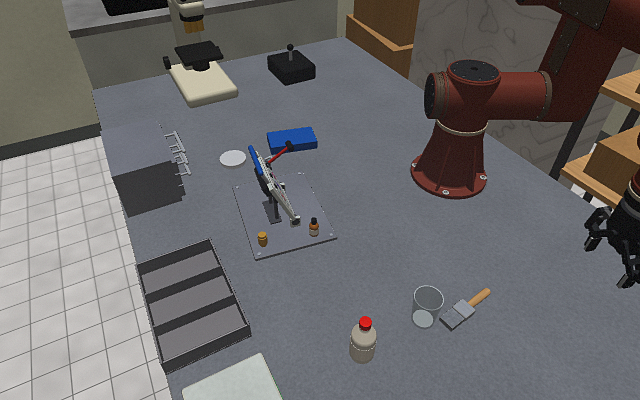

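View pics/side0.png

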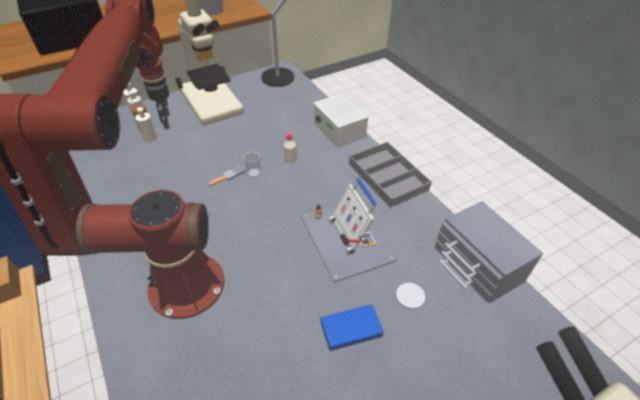

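The scene view shows the dock at about (283,215), the blue bar near (256,160) and the red kickstand near (282,152). The side view shows the dock at about (348,240), the bar at (367,192) and the kickstand at (360,240). I'll zoom in on both for corner pixels.

Run:
```python
import cv2,numpy as np
a=cv2.imread("pics/scene0.png")[140:264,225:345];b=cv2.imread("pics/side0.png")[170:294,290:410]
f=lambda i:cv2.resize(i,None,fx=3.33333,fy=4.8387/1.4516,interpolation=cv2.INTER_CUBIC)
v=np.hstack([f(a),f(b)]);print(v.shape);cv2.imwrite("pics/crop.png",v)
```

```text
(413, 800, 3)
```

View pics/crop.png

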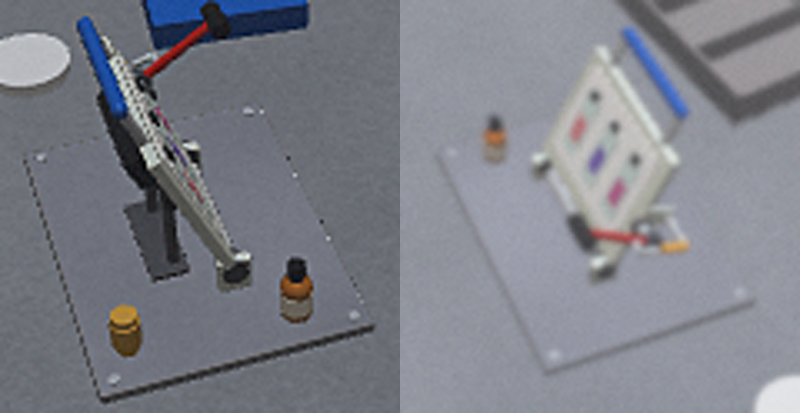

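The crops show the dock corners, both bar ends and the black foot clearly. Next I'll cast rays and triangulate.

```bash
cat > h.py <<'E'
import numpy as np, cv2
from plant import robot
def ray(n,px,c=None):
    c=c or robot.get_calibration(n); f=200/np.tan(np.radians(c["vertical_fov"]/2))
    R=cv2.Rodrigues(c["rvec"])[0]; d=np.array([px[0]-c["cx"],px[1]-c["cy"]])/f
    if n=="wrist":
        t=np.hypot(*d); v=np.r_[d/t*np.sin(t),np.cos(t)]
    else: v=np.r_[d,1]
    v=R.T@v; return -R.T@c["tvec"], v/np.linalg.norm(v)
def plane(n,px,z,c=None):
    o,v=ray(n,px,c); return o+v*(z-o[2])/v[2]
def tri(*rs):
    A=sum(np.eye(3)-np.outer(v,v) for o,v in rs); b=sum((np.eye(3)-np.outer(v,v))@o for o,v in rs)
    p=np.linalg.solve(A,b); return p,max(np.linalg.norm((np.eye(3)-np.outer(v,v))@(p-o)) for o,v in rs)
E
python3 - <<'E'
from h import *
np.set_printoptions(precision=4,suppress=True)
k=.3
S=lambda x,y:("scene",(225+x*k,140+y*k)); D=lambda x,y:("side",(290+(x-400)*k,170+y*k))
for p in [(25,157),(260,105),(373,325),(103,398)]: print("scene",plane(*S(*p),.012))
for p in [(438,150),(752,300),(547,370)]: print("side",plane(*D(*p),.012))
for nm,s,d in [("barA",(83,22),(685,112)),("barA'",(83,22),(628,33)),("barB",(120,110),(628,33)),("foot",(215,20),(580,232)),
  ("oil",(297,262),(493,122)),]:
    print(nm,tri(ray(*S(*s)),ray(*D(*d))))
print("obj",plane(*S(124,312),.057))
print(robot.ik([.5,0,.3],[180,0,0]))
E
```

```text
scene [ 0.6653 -0.2603  0.012 ]
scene [ 0.429 -0.226  0.012]
scene [0.4759 0.0854 0.012 ]
scene [0.7086 0.0526 0.012 ]
side [0.4771 0.078  0.012 ]
side [ 0.6609 -0.2693  0.012 ]
side [ 0.4311 -0.237   0.012 ]
barA (array([ 0.6222, -0.1644,  0.2187]), np.float64(0.002252514364380279))
barA' (array([ 0.6259, -0.0877,  0.2649]), np.float64(0.017137469759356136))
barB (array([ 0.6379, -0.0424,  0.2175]), np.float64(0.0016247854780142383))
foot (array([ 0.4862, -0.1977,  0.154 ]), np.float64(0.0006716800719042496))
oil (array([0.5254, 0.0386, 0.0694]), np.float64(0.0012000069366437834))
obj [0.6702 0.0133 0.057 ]
[-15.0226 -11.6024 -11.8742  89.7282   0.     164.9774]
```

Dock yaw comes out near -8° with the origin at about (0.550, -0.088). The bar and foot positions fit a lean of about 0.41 rad. I'll hover high over the foot and refine with the wrist camera.

```bash
cat >> h.py <<'E'
from scipy.spatial.transform import Rotation as Ro
np.set_printoptions(precision=4,suppress=True)
PSI=-8.0; O=np.array([.550,-.088,0.])
def W(x,y,z): return O+Ro.from_euler('z',PSI,degrees=True).apply([x,y,z])
def ori(tilt,jaw):  # tilt (rad) towards dock +x; jaw 'x' or 'y' of the dock
    Rd=Ro.from_euler('z',PSI,degrees=True)*Ro.from_euler('y',tilt)
    z=np.array([0,0,-1.]); y=np.array([1.,0,0]) if jaw=='x' else np.array([0,1.,0])
    return [(Rd*Ro.from_matrix(np.c_[np.cross(y*s,z),y*s,z])).as_euler('xyz',degrees=True) for s in (1,-1)]
def best(p,os):
    q0=robot.observe()["q"]; c=[(np.abs(q-q0).max(),o) for o in os if (q:=robot.ik(p,o)) is not None]
    return min(c,key=lambda t:t[0])[1] if c else None
E
python3 - <<'E'
from h import *
robot.set_gripper(0.0)
p=W(-.055,-.115,.36); 
for os in ('x','y'):
    for o in ori(0,os): print(os,o,robot.ik(p,o))
for a in (0,.2,.41):
    b=W(.2*np.sin(a),0,.035+.2*np.cos(a)); t=b+.054*(W(np.sin(a),0,np.cos(a))-O)
    for o in ori(a,'x'): print(a,o,robot.ik(t,o))
o=best(p,ori(0,'y')); 
s=robot.observe()["tool_pos"]; robot.line_to([s[0],s[1],.38],vel=.3)
robot.move_pose(p,o); c=robot.get_calibration("wrist"); cv2.imwrite("pics/w1.png",robot.grab_frame("wrist"))
np.save("c1.npy",c,allow_pickle=True); s=robot.observe(); print(s["time"],s["tool_pos"],s["gripper_width"],c)
E
```

```text
x [-180.    0.   82.] [-36.5566  -7.2635  -1.6948  95.5686   0.      61.4434]
x [180.   0. -98.] [ -36.5566   -7.2635   -1.6948   95.5686    0.     -118.5566]
y [180.   0. 172.] [-36.5566  -7.2635  -1.6948  95.5686   0.     -28.5566]
y [180.   0.  -8.] [-36.5566  -7.2635  -1.6948  95.5686   0.     151.4434]
0 [-180.    0.   82.] [-22.545   -1.7156  -3.8308  87.8848   0.      75.455 ]
0 [180.   0. -98.] [ -22.545    -1.7156   -3.8308   87.8848    0.     -104.545 ]
0.2 [-168.5408    0.       82.    ] [-20.3721  20.0981  18.8217  99.9235  -2.4396  77.8671]
0.2 [168.5408   0.     -98.    ] [ -20.3721   20.0981   18.8217   99.9235   -2.4396 -102.1329]
0.41 [-156.5087    0.       82.    ] [-18.7578  47.1055  50.8492 116.8658  -4.267   80.1154]
0.41 [156.5087   0.     -98.    ] [-18.7578  47.1055  50.8492 116.8658  -4.267  -99.8846]
4.25 [ 0.4798 -0.1937  0.36  ] 3.063534415501961e-05 {'vertical_fov': 65.70646984690485, 'cx': 318.0597208102197, 'cy': 202.2430379834273, 'rvec': array([-1.9095,  2.19  ,  0.3604]), 'tvec': array([-0.1265,  0.4156,  0.5937])}
```

View pics/w1.png

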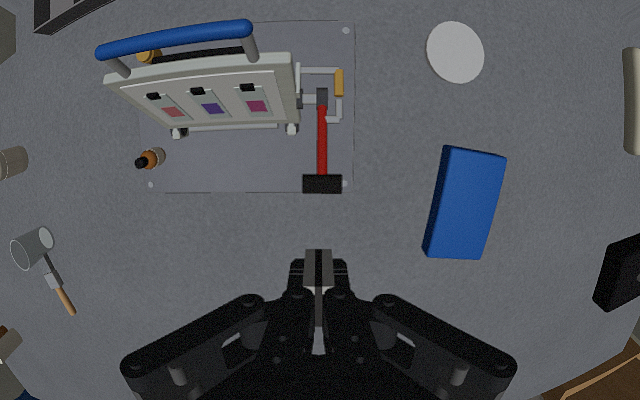

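The wrist view shows the foot at (322,183), hinge knobs at about (178,131) and (292,127), bar ends at about (102,52) and (248,27), and a plate corner at (354,193). I'll cast these onto their known heights.

Run:
```python
from h import *
c=np.load("c1.npy",allow_pickle=True).item()
R=Ro.from_euler('z',PSI,degrees=True).inv()
for n,px,z in [("foot",(322,181),.160),("corner -100-160",(354,193),.012),("corner 140-160",(354,21),.012),("knobL",(179,132),.035),("knobR",(292,128),.035),("barL",(102,52),.218),("barR",(248,28),.218),("oil",(142,162),.06)]:
    p=plane("wrist",px,z,c); print(n,p,"dock",R.apply(p-O))
```

```text
foot [ 0.4905 -0.1987  0.16  ] dock [-0.0436 -0.1179  0.16  ]
corner -100-160 [ 0.4281 -0.2379  0.012 ] dock [-0.0998 -0.1654  0.012 ]
corner 140-160 [ 0.6654 -0.2671  0.012 ] dock [ 0.1392 -0.1613  0.012 ]
knobL [ 0.5544 -0.0135  0.035 ] dock [-0.006   0.0744  0.035 ]
knobR [ 0.5321 -0.1675  0.035 ] dock [-0.0067 -0.0812  0.035 ]
barL [ 0.6379 -0.043   0.218 ] dock [0.0808 0.0568 0.218 ]
barR [ 0.6201 -0.1651  0.218 ] dock [ 0.0802 -0.0666  0.218 ]
oil [0.5271 0.0409 0.06  ] dock [-0.0406  0.1245  0.06  ]
```

All of it agrees to about 4 mm; I'll shift O by 3.5 mm along -y. Now push the foot down from above.

```bash
sed -i 's/^PSI=.*/PSI=-8.2; O=np.array([.5495,-.0915,0.])/' h.py
python3 - <<'E'
from h import *
x,y=-.056,-.115; o=ori(0,'y')[0] if abs(ori(0,'y')[0][2]-172)<1 else ori(0,'y')[1]
t=robot.tip_reach
robot.line_to(W(x,y,.185+t),vel=.15,rotation=o)
f0=robot.observe()["ft_force"]
for z in (.15,.125,.105,.09,.078):
    g=robot.line_to(W(x,y,z+t),vel=.06,guard=12); s=robot.observe(); print(z,g,s["tool_pos"][2]-t,s["ft_force"]-f0)
    if g: break
c=robot.get_calibration("wrist"); im=robot.grab_frame("wrist")
robot.line_to(W(x-.01,y,.36),vel=.2)
cv2.imwrite("pics/w2.png",np.hstack([im[:330,200:500],robot.grab_frame("wrist")[:330,60:500]])); s=robot.observe(); print(s["time"],s["ft_force"]-f0)
E
```

```text
0.15 False 0.1500566019132132 [-0.8191  0.5708  0.9131]
0.125 False 0.12464355572543515 [0.4516 1.563  0.8314]
0.105 False 0.10459133544353982 [0.5882 0.5165 0.1814]
0.09 False 0.08945792376808107 [-0.6178  0.1659 -0.1993]
0.078 False 0.07743563559621153 [-0.5031  1.2123  0.7932]
11.375 [-0.9693  1.8641  0.6255]
```

View pics/w2.png

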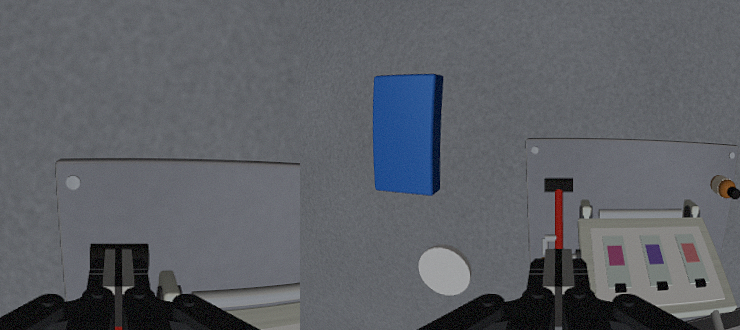

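Run:
```python
from h import *
R=Ro.from_euler('z',PSI,degrees=True).inv()
p=plane("wrist",(319,185),.05); print("foot if down, dock",R.apply(p-O), "(expect -.045,-.115)")
robot.set_gripper(.06)
def pose(a,t,extra=0):
    b=W(.2*np.sin(a),0,.035+.2*np.cos(a)); return b+(.054+extra)*(W(np.sin(t),0,np.cos(t))-O)
t=.3;a=.41
P=pose(a,t,.10); o=best(P,ori(t,'x')); print(o,robot.ik(P,o))
robot.move_pose(P,o)
c=robot.get_calibration("wrist"); np.save("c3.npy",c,allow_pickle=True); cv2.imwrite("pics/w3.png",robot.grab_frame("wrist"))
s=robot.observe(); print(s["time"],s["tool_pos"],P)
```

```text
foot if down, dock [-0.0449 -0.113   0.05  ] (expect -.045,-.115)Traceback (most recent call last):
  File "<stdin>", line 8, in <module>
  File "scipy/spatial/transform/_rotation.pyx", line 1428, in scipy.spatial.transform._rotation.Rotation.from_euler
  File "scipy/spatial/transform/_rotation.pyx", line 541, in scipy.spatial.transform._rotation._format_angles
ValueError: Expected `angles` to be at most 2-dimensional with width equal to number of axes specified, got () for shape
```

The kickstand is fully down: the foot is seen at (-0.045, -0.113) against an expected (-0.045, -0.115). The 0.3 tilt is out of reach at the approach height, so I'll use a vertical or lightly tilted tool.

```bash
cat >> h.py <<'E'
def pose(a,t,extra=0):
    b=W(.2*np.sin(a),0,.035+.2*np.cos(a)); return b+(.054+extra)*(W(np.sin(t),0,np.cos(t))-O)
E
python3 - <<'E'
from h import *
a=.41
for t in (.25,.2,.15,.1,.05,0):
    P=pose(a,t,.09); o=best(P,ori(t,'x')); 
    if o is not None: break
print(t,o,robot.ik(P,o))
robot.move_pose(P,o)
c=robot.get_calibration("wrist"); np.save("c3.npy",c,allow_pickle=True); cv2.imwrite("pics/w3.png",robot.grab_frame("wrist"))
s=robot.observe(); print(s["time"],s["tool_pos"],P,s["gripper_width"])
E
```

```text
0.25 [165.6761   0.     -98.2   ] [ -19.3914   42.0389   55.1684  117.192    -2.7523 -100.8518]
13.175 [ 0.6633 -0.1086  0.3589] [ 0.6637 -0.108   0.3579] 0.060215327664693945
```

View pics/w3.png

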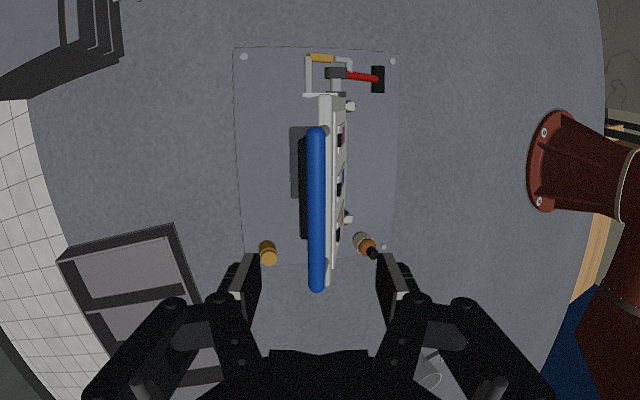

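The bar at column 317 is centred between the jaws (about 258 to 378). Descend along the tool axis and grip.

Run:
```python
from h import *
f0=robot.observe()["ft_force"]
g=robot.line_to(pose(.41,.25,0),vel=.08,guard=15); s=robot.observe(); print(g,s["tool_pos"],s["ft_force"]-f0)
if not g:
    robot.set_gripper(0.0); s=robot.observe(); print(s["time"],s["gripper_width"],s["tool_pos"],s["ft_force"]-f0)
    # small trial lift along the arc
    robot.line_to(pose(.36,.25*.36/.41),vel=.06,rotation=ori(.25*.36/.41,'x')[1],guard=30); s=robot.observe(); print(s["gripper_width"],s["tool_pos"],s["tcp_rot"],s["ft_force"]-f0,s["time"])
c=robot.get_calibration("wrist"); np.save("c4.npy",c,allow_pickle=True); cv2.imwrite("pics/w4.png",robot.grab_frame("wrist"))
cv2.imwrite("pics/s4.png",robot.grab_frame("scene"))
```

```text
False [ 0.6418 -0.1049  0.2714] [-0.6978  1.2989 -1.0372]
14.95 0.011919770886448125 [ 0.6419 -0.1048  0.271 ] [ 2.2445 -1.3784  0.1638]
0.012128586244871318 [ 0.6309 -0.1032  0.2752] [167.4464  -0.0048 -98.2085] [ 2.6722 -0.1789  1.5429] 15.2917
```

View pics/w4.png

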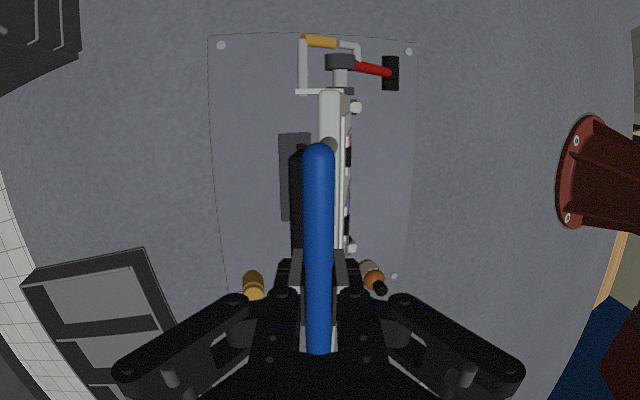

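The bar is held between the pads with low forces and the kickstand still down. Continue along the arc to upright.

Run:
```python
from h import *
f0=robot.observe()["ft_force"]
for a in (.28,.2,.12,.05,0.):
    t=a*.25/.41
    g=robot.line_to(pose(a,t),vel=.05,rotation=ori(t,'x')[1],guard=30); s=robot.observe()
    print(a,g,s["gripper_width"],s["tool_pos"],s["ft_force"]-f0,s["time"])
    if g: break
robot.pause(.3)
s=robot.observe(); print(s["tool_pos"],s["ft_force"]-f0)
c=robot.get_calibration("wrist"); np.save("c5.npy",c,allow_pickle=True)
w=robot.grab_frame("wrist"); a=robot.grab_frame("scene");b=robot.grab_frame("side")
for n,i in (("w5",w),("sc5",a),("si5",b)): cv2.imwrite(f"pics/{n}.png",i)
f=lambda i:cv2.resize(i,(400,413),interpolation=cv2.INTER_CUBIC)
cv2.imwrite("pics/c5.png",np.hstack([f(a[140:264,225:345]),f(b[170:294,290:410])]))
```

```text
0.28 False 0.011940826145257951 [ 0.6136 -0.1008  0.2806] [ 0.9379 -0.2004 -0.2194] 15.9167
0.2 False 0.0119425981772968 [ 0.5956 -0.0982  0.2852] [-0.3624 -0.9448  4.6202] 16.4417
0.12 False 0.012273722628663174 [ 0.5776 -0.0956  0.2878] [0.6017 0.0648 4.4059] 16.9667
0.05 False 0.012181095050899498 [ 0.5616 -0.0933  0.2891] [ 0.3504 -0.0812  3.7233] 17.4417
0.0 False 0.012331465638143803 [ 0.5498 -0.0916  0.2897] [-2.0746 -0.0323  7.8868] 17.825
[ 0.55   -0.0917  0.2897] [-1.8238  0.5678  8.065 ]
```

View pics/w5.png

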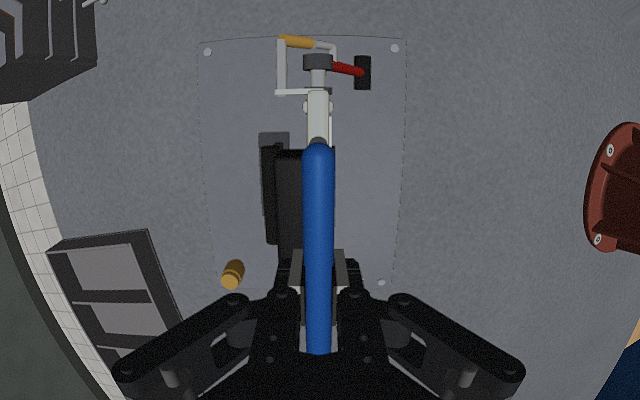

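View pics/c5.png

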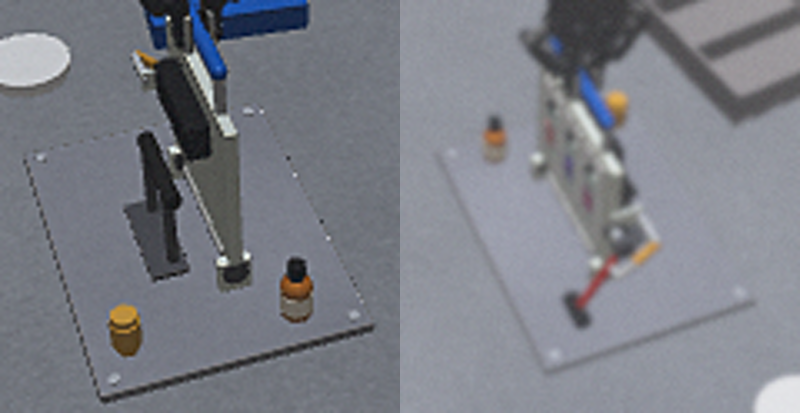

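The panel is upright. In the wrist view the bar, the panel edge and both hinge ears (306/330 at row 107) all centre near column 318. I'll check the plumb numerically.

Run:
```python
from h import *
c=np.load("c5.npy",allow_pickle=True).item(); R=Ro.from_euler('z',PSI,degrees=True).inv()
d=lambda p:R.apply(p-O)
for n,px,z in [("earL",(305,107),.035),("earR",(331,107),.035),("barL",(303,190),.235),("barR",(334.5,190),.235),("panel top L",(307.5,100),.19),("panel top R",(328.5,100),.19),("plate L",(199,100),.012),("plate R",(405,100),.012),("foot",(362,72),.03)]:
    print(n,d(plane("wrist",px,z,c)))
# kickstand down & upright: foot at leg angle 10-70 deg
print("foot expected",-.0935*np.cos(np.radians(60)),.110-.0935*np.sin(np.radians(60)))
S=lambda x,y:("scene",(225+x*.3,140+y*.3))
print("scene top edge mid",d(plane(*S(228,133),.195)),"bottom knob",d(plane(*S(235,267),.035)))
s=robot.observe();print(d(s["tool_pos"]),s["tcp_rot"])
```

```text
earL [ 0.0136 -0.0765  0.035 ]
earR [-0.0132 -0.0765  0.035 ]
barL [ 0.0064 -0.0459  0.235 ]
barR [-0.0067 -0.0459  0.235 ]
panel top L [ 0.0058 -0.0832  0.19  ]
panel top R [-0.0054 -0.0832  0.19  ]
plate L [ 0.1375 -0.0895  0.012 ]
plate R [-0.098  -0.0871  0.012 ]
foot [-0.0456 -0.1146  0.03  ]
foot expected -0.04675000000000001 0.029026624746154986
scene top edge mid [0.0011 0.0909 0.195 ] bottom knob [-0.0021  0.0813  0.035 ]
[ 0.0005 -0.0001  0.2897] [179.9804  -0.0077 -98.205 ]
```

Ears and bar are centred within 0.3 mm of each other, so the panel is plumb, and the kickstand foot is where the fully-down position puts it. Handing in.

Run:
```python
from h import *
robot.pause(.5); s=robot.observe(); print(s["time"],np.abs(s["qvel"]).max(),s["gripper_width"],s["ft_force"]); robot.job_done()
```

```text
18.775 0.10794475827815055 0.01211341352438149 [0.6086 0.1298 9.3705]
the job is handed in; nothing more can be done
```

I handed the job in at 18.8 s with the panel held upright by the blue handle and the kickstand fully down.

- **Kickstand:** I pushed the foot down from above past the click-over while the panel still leaned on its rest. A wrist picture then put the foot at (-0.045, -0.113) m in the dock frame, against an expected (-0.045, -0.115) m for fully down.
- **Panel:** I gripped the bar and swung it along its arc to upright. In the last wrist picture the hinge ears and the bar centre within about 0.3 mm of each other across the lean, so it is plumb to a few milliradians. A coarser check from the scene camera gave about 3 mm over 160 mm (roughly 0.02 rad), which is within that camera's pixel error.
- **Foot clearance:** The foot is seen at x = -0.046 m, where fully down should put it (-0.047 m). That geometry puts its underside about 8 mm above the base plate; I worked this height out and did not measure it.
- **At hand-in:** The arm was still and the gripper was closed on the bar. It read 12 mm on a 14 mm bar, a 2 mm difference I did not look into. The force sensor showed a steady vertical push of about 9 N, probably from a small error in the arc radius. That is well below the limits.
- **Other objects:** The small bottle, the objective, the slide box and the Petri dish looked unmoved in the pictures I viewed. I did not compare the beaker, stain bottle or brush again at the end, but the arm did not work near them.

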